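Snap the oil filler's hose clip shut with spring pliers

TASK

The front clip on the oil filler's rubber hose, the one next to the brass tap, is still open. Take the spring pliers from the cork mat and squeeze the clip's two ears together between their jaws until its teeth click and it stays shut, like the rear clip; then lay the pliers back flat on the cork mat and let go. Close the clip with the pliers, not with the gripper's fingers, and do not knock over the glass vial standing on the filler's base.

Things in the scene. Friction and masses are not known exactly. Their poses are not given: they have to be found in the camera images.
- clip_bite (a point): Midpoint between the open clip's ears, 140 mm above the table: the middle of the pliers' jaws must be here as they close. x runs along the level hose from the brass tap (near end) to the oil can, y to the left ear, z up. Hose 20 mm thick, its axis 25 mm below. Squeeze along y: over both ears 25 mm open, 16 mm fully shut; the teeth click at about 19 mm; it then holds itself at about 17 mm.
- ear_left (a point): Centre of the left ear's outer face (+y side of clip_bite). White nylon ear standing up from the half ring: 11 mm long along the hose, 4 mm thick, 23 mm tall, its top 10 mm above this point. The jaws press here, towards the other ear.
- ear_right (a point): The same point on the right ear (-y side). Each ear takes about 1.5 N to start moving and about 7 N just before the click; let go before the click, both spring open. One ear pushed alone does not latch.
- clip_l (a joint): Left half of the front clip, hinged under the hose: 0 = open, 0.12 rad = fully shut, about 0.11 once latched. Springs back to 0 unless latched.
- clip_r (a joint): Right half of the front clip, same meaning: 0 = open, 0.12 rad = fully shut, about 0.11 once latched.
- pliers_grip (a point): Where to grip the spring pliers, which lie flat: midway between the black bowed handles at their widest, half-way up (13 mm above the table on the mat). x points from handles to jaws, z up. Handles 18 mm tall, 8 mm thick; outside to outside along y 67 mm at rest, 39 mm shut. They end 58 mm behind. Pliers 210 mm long, 0.17 kg, balanced near this point.
- pliers_jaws (a point): Middle of the jaws, 140 mm ahead of pliers_grip; the pivot is half-way. Jaws 26 mm long, 12 mm tall, 43 mm apart at rest. Jaw gap and handle width shrink alike: handles squeezed 5 mm leave 38 mm between the jaws. Each handle takes about 8 N to start closing, 13 N when shut, plus the clip's force (equal at jaws and handles).
- pliers_arm (a joint): Pliers: 0 = open, as the spring holds them (jaws 43 mm apart); grows as the handles are squeezed, 0.40 rad = shut (jaws 15 mm apart).
- filler: Oil filler, fixed; origin on the table below clip_bite, same axes. Base board x -80 to +205 mm, 120 mm wide, 16 mm high. Hose and tap reach up to 15 mm below clip_bite; tap's near end at x -61 mm, its key sticks out to y +25. Rear clip, already shut, at x +58. Steel oil can from x +88, 229 mm tall.
- cork_mat: Thin cork mat 250 x 150 x 4 mm, fixed; origin at the centre of its underside, on the table; x along its long side.
- vial: Glass vial with a wooden stopper, 32 mm wide, 80 mm tall, standing loose on the filler's base board beside the tap (its top 96 mm above the table); origin at the centre of its underside.
Not all that is in view belongs to the job. Leave any pink or turquoise look-alike of the vial alone.

How it is judged (in metres and radians):
On the way, in this order (a step that is already met when the one before it is completed fails the run):
1. the pliers are lifted off the mat in the gripper (height (world z) of pliers_grip above 0.05 m and contact force between the fingers and pliers above 1 N), for 0.2 s.
2. the pliers' jaws press on both ears of the open clip (contact force between pliers and clip_l above 0.5 N and contact force between pliers and clip_r above 0.5 N).
3. the clip is squeezed shut until it clicks (value of joint each of clip_l, clip_r above 0.088 rad), for 0.2 s.
At the end, for the whole second after the job is handed in: Both halves of the front clip stay latched (each at more than 0.09 rad without being held); the pliers lie flat (within 0.15 rad), still and sprung open on the cork mat, the middle of their handles over the mat; the vial stands upright (value of joint each of clip_l, clip_r above 0.09 rad and x of pliers_grip in the frame of cork_mat between -0.125 and 0.125 m and y of pliers_grip in the frame of cork_mat between -0.075 and 0.075 m and z of pliers_grip in the frame of cork_mat below 0.022 m and angle between pliers's own z axis and vertical below 0.15 rad and linear speed of pliers below 0.02 m/s and value of joint pliers_arm below 0.05 rad and angle between vial's own z axis and vertical below 0.2 rad); the robot touches nothing.
It fails at once if the vial is knocked over (angle between vial's own z axis and vertical above 0.5 rad).
It fails at once if the gripper's fingers squeeze or push the clip (contact force between the fingers and clip_l above 1 N or contact force between the fingers and clip_r above 1 N).
It also fails if it takes over 48 s, if anything falls off the work surface, if the arm or the gripper's body presses on something with over 40 N, if the wrist force passes 120 N, or if a joint passes its speed limit or range.

ROBOT

A 7-joint arm with a two-finger parallel gripper is mounted at the origin on a cart in front of the work surface, level with it; the furniture and walls round the work are solid. World frame = base frame: x ahead of the robot, y to its left, z up, the work surface at z = 0. Lengths are in mm, angles in rad, forces in N, time in s.
With the tool pointing down it reaches from about 425 to 875 mm from the base axis. Payload 4.7 kg.
Tool frame: the origin (TCP) lies midway between the tips of the shut fingers; the grasp point (between the pads) lies 19 mm behind it; z points along the fingers, y is the line along which they close (so a half turn about z gives the same grasp; the last joint's range is limited). The gripper opens to 85 mm and grips with 20 to 120 N. Pads are 22 mm wide; open, the fingers measure 114 mm over their backs; the gripper's body (76 mm by 85 mm) begins 54 mm behind the grasp point. The pads swing forward as they close: fully open they stand 13 mm farther back than shut.
Start: joints at [1.3, 0.321, -0.07, 1.45, 0.023, 1.371, -0.057], TCP at [182.606, -623.845, 202.749] pointing down, gripper open.
Joint ranges: [-2.86, 2.86], [-0.3, 2.09], [-1.38, 1.24], [0.06, 2.45], [-1.56, 4.7], [0.09, 2.05], [-2.69, 2.69]. Speed limits (rad/s): [2.57, 2.57, 3.14, 3.14, 3.14, 3.14, 3.14].

INTERFACE

Orientations are given as a 3x3 rotation matrix whose columns are the frame's x, y, z axes.
In Python, from station import r gives the robot as it stands.
- The arm moves only by the shell command python3 -m crank 'ROWS' [FORCE]. ROWS is JSON, a list that holds one entry, the list of rows, each a list of 7 numbers: the turn, a rotation vector about the tool's x, y, z in degrees, then the shift along the tool's x, y, z in m, then the opening, from 0 (shut) to 1 (fully open). In form: [[[ax, ay, az, dx, dy, dz, claw], ...]]. A call has 1 to 8 rows; each row is the pose to reach, as a shift and turn from the pose commanded when the call began, along the tool's axes at that moment; what a row does not reach only later rows make up. A row lasts 1/10 s, in which the tool goes at most 50 mm and 8.59 degrees, less where a joint would pass 70% of its speed; a pose out of reach is approached as far as the arm can. A call with a gripper value outside its range is refused whole. The fingers move at their own pace and stop on an object; FORCE is the grip in N (left out, the last holds). Time passes only in rows, so rows that repeat a pose let the fingers close. It gives the time, the measured TCP pose, the force, the opening and the grip force at its end, in the units of the state.
- r.sense(): the state, without advancing time (a new reading comes with each control period).
- r.grab_frame(name): name is "side" or "top"; returns a dict with "image" (420x560x3 uint8, blue, green, red), "z_map" (420x560 float32, mm along the optical axis (not along the pixel's ray), 0 where there is no reading), "vfov" (degrees; the focal length in pixels is half the picture's height over the tangent of half this angle, whatever the lens; pixels are square), "cx", "cy" (the principal point, pixels), "R" (3x3) and "t" (3): a world point X has camera coordinates R X + t. Camera axes: x right, y down, z forward; pixel columns grow to the right and rows downward; lengths in mm; the calibration is good to about 2 mm. A picture is of the moment at which its call begins.
- r.job_done(): hands the job in; it is judged then, once.
The state is a dict: "t": time; "joints": joint angles; "joint_vel": joint speeds; "joint_efforts": joint torques, N m; "eef_pos": TCP position; "tcp_rot": TCP orientation; "wrist_force": force on the tool from outside, world axes, zero at the start; "wrist_torque": the same for the moment, N m; "opening": finger opening in mm; "grip_force": force on a finger pad.
Only numpy, scipy, OpenCV 4.12 (cv2) and the standard library are available. Lean on these libraries where they do the work, as an engineer would, in place of code of your own. Each camera call takes 0.05 s, during which the arm holds its last target. There are 200 camera calls.

## Working session

There is one attempt and no reset: what is moved stays moved. The work goes in short steps, Python scripts to look and compute and a shell command to move; the robot and the scene stay as the last step left them, time stands still between calls to the robot, and variables do not carry over. Pictures are saved under pics/ and viewed, at most 10 in all, crops included, and the job is handed in when it is done.

```bash
ls; mkdir -p pics
cat > h.py <<'E'
import numpy as np, cv2
from station import r
def cam(n):
    f=r.grab_frame(n); f['f']=f['image'].shape[0]/2/np.tan(np.radians(f['vfov'])/2)
    f['R']=np.array(f['R']); f['t']=np.array(f['t']); return f
def ray(f,u,v):
    d=f['R'].T@np.array([(u-f['cx'])/f['f'],(v-f['cy'])/f['f'],1]); return -f['R'].T@f['t'],d
def onz(f,u,v,z):
    o,d=ray(f,u,v); return o+d*(z-o[2])/d[2]
def depthpt(f,u,v):
    o,d=ray(f,u,v); return o+d*f['z_map'][int(v),int(u)]
def proj(f,X):
    c=f['R']@np.array(X)+f['t']; return c[:2]/c[2]*f['f']+[f['cx'],f['cy']]
E
python3 - <<'E'
from h import *
s=r.sense()
print(s['t'],s['eef_pos'],np.round(s['tcp_rot'],3),s['opening'])
for n in('side','top'):
    f=cam(n); cv2.imwrite(f'pics/{n}0.png',f['image']); print(n,-f['R'].T@f['t'],np.round(f['R'],3),f['f'],(f['z_map']>0).mean(),f['cx'],f['cy'])
E
```

```text
pics
0.0 [ 182.38857936 -623.25843037  201.64925542] [[ 0.96   0.281 -0.001]
 [ 0.281 -0.96   0.002]
 [-0.    -0.002 -1.   ]] 85.59857061300362
side [395.61932496 592.0210426  675.76844371] [[-0.972 -0.234  0.007]
 [-0.149  0.596 -0.789]
 [ 0.181 -0.769 -0.614]] 392.2372399647115 0.9960331632653061 279.4789212765701 203.97283121763678
top [ 489.37171837  -99.64322482 1336.37201777] [[-0.013 -1.    -0.002]
 [-0.999  0.013 -0.037]
 [ 0.037  0.001 -0.999]] 522.484116594981 0.9960671768707483 269.61898453130846 209.19715656134363
```

View pics/top0.png

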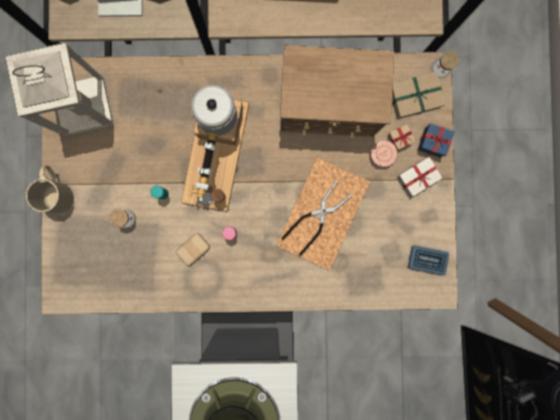

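View pics/side0.png

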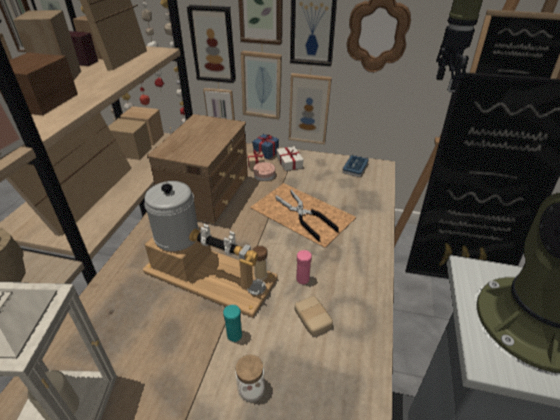

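The top view shows the pliers on the mat at about (320,213), with black handles toward the robot and jaws at (345,188). The filler is at (215,160), with the oil can far from the robot at (214,108) and the tap near it at (203,198). For the vial, the candidates are pink (229,233), turquoise (159,192), the clear stopper jar (123,219) and the wooden-stoppered one on the base (219,197). The last one fits because it stands on the base board beside the tap. The enlarged crop should confirm that.

Run:
```python
from h import *
a=cv2.imread('pics/top0.png');b=cv2.imread('pics/side0.png')
def c(im,x,y,w,h,W,H):return cv2.resize(im[y:y+h,x:x+w],(W,H),interpolation=cv2.INTER_CUBIC)
top=np.hstack([c(a,175,130,80,60+20,300,300),c(a,275,155,100,120,250,300),])
bot=np.hstack([c(b,180,220,100,100,300,300),c(b,245,170,120,80,450,300)])
top=np.hstack([top,np.zeros((300,200,3),np.uint8)])
cv2.imwrite('pics/c1.png',np.vstack([top,bot]))
f=cam('top')
hsv=cv2.cvtColor(f['image'],cv2.COLOR_BGR2HSV)
# cork: depth-less, hue
m=cv2.inRange(hsv,(5,110,120),(20,255,255)); m[:150]=0;m[:,:270]=0;m[280:]=0;m[:,380:]=0
m=cv2.morphologyEx(m,cv2.MORPH_CLOSE,np.ones((15,15)))
k=max(cv2.findContours(m,0,2)[0],key=cv2.contourArea); R=cv2.minAreaRect(k); print(R)
P=[onz(f,*p,4)[:2] for p in cv2.boxPoints(R)];print(np.round(P),[np.linalg.norm(P[i]-P[i-1]) for i in range(4)],np.mean(P,0))
# base board corners guess, z=16 
# black handles
m=cv2.inRange(hsv,(0,0,0),(180,255,60)); m[:190]=0;m[:,:275]=0;m[262:]=0;m[:,345:]=0
n,l,st,ce=cv2.connectedComponentsWithStats(m)
for i in range(1,n):
    if st[i,4]>15: print(st[i],ce[i],onz(f,*ce[i],20))
```

```text
((322.6780700683594, 213.30821228027344), (58.097930908203125, 97.32644653320312), 24.443954467773438)
[[ 446. -113.]
 [ 671. -220.]
 [ 607. -354.]
 [ 383. -247.]] [np.float64(147.5194381412541), np.float64(248.89696218094164), np.float64(148.42359751586073), np.float64(248.43552606522178)] [ 526.55360577 -233.3652197 ]
[283 214  27  24  34] [295.64705882 224.26470588] [ 499.04993097 -163.13511745   20.        ]
```

View pics/c1.png

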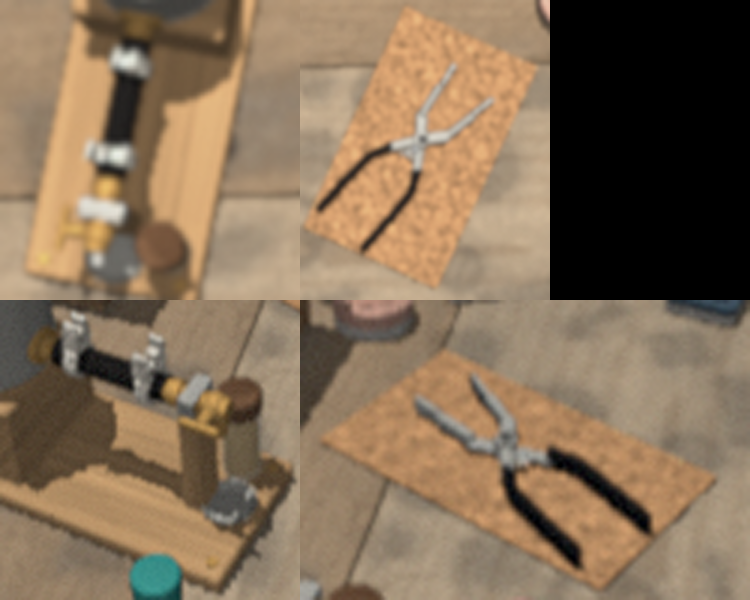

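The crop confirms the rest. The vial with the brown stopper stands on the base right of the tap, at about top px (218,195). The open front clip is the white one next to the brass, at about top px (204,170) and side px (230,236). The rear clip is at about (210,146). Next I measure these points.

```bash
cat > m.py <<'E'
from h import *
def tri(fa,pa,fb,pb):
    A=[];b=[]
    for f,p in((fa,pa),(fb,pb)):
        o,d=ray(f,*p); d/=np.linalg.norm(d); M=np.eye(3)-np.outer(d,d); A.append(M); b.append(M@o)
    return np.linalg.lstsq(np.vstack(A),np.hstack(b),rcond=None)[0]
E
python3 - <<'E'
from m import *
T=cam('top');S=cam('side')
tp=dict(hl=(283,239),hr=(300.2,254.2),jl=(337,181.8),jr=(351.4,195.4),piv=(323.4,210.2))
sp=dict(hl=(338.3,230.8),hr=(319.7,239.9),jl=(291.7,190.8),jr=(276.2,196.7),piv=(301,210.5))
sp['hl'],sp['hr']=sp['hr'],sp['hl'] if False else sp['hr']
sp=dict(hl=(319.7,239.9),hr=(338.3,230.8),jl=(276.2,196.7),jr=(291.7,190.8),piv=(301,210.5))
P={}
for k in tp:
    z=22 if k[0]!='j' else 19
    P[k]=onz(T,*tp[k],z); print(k,np.round(P[k]),np.round(onz(S,*sp[k],z)),np.round(tri(T,tp[k],S,sp[k])))
h=(P['hl']+P['hr'])/2;j=(P['jl']+P['jr'])/2;d=(j-h)[:2];L=np.hypot(*d);print('len',L,'heading',np.degrees(np.arctan2(d[1],d[0])),'grip',h[:2]+d/L*58, j[:2]-d/L*153)
# white clips
for n,f,box in(('top',T,(185,215,135,190)),('side',S,(195,240,222,250))):
    im=f['image'].astype(int);m=((im.min(2)>150)&(im.max(2)-im.min(2)<45)).astype(np.uint8)
    x0,x1,y0,y1=box;k=np.zeros_like(m);k[y0:y1,x0:x1]=m[y0:y1,x0:x1]
    q,l,st,ce=cv2.connectedComponentsWithStats(k)
    for i in range(1,q):
        if st[i,4]>4:print(n,st[i],np.round(ce[i],1),'onz145',np.round(onz(f,*ce[i],148),1),'depth',np.round(np.median([depthpt(f,u,v) for v,u in zip(*np.where(l==i))],0),1))
# hose axis, black
hsv=cv2.cvtColor(T['image'],cv2.COLOR_BGR2HSV)
k=np.zeros(hsv.shape[:2],np.uint8);k[150:168,198:216]=(hsv[150:168,198:216,2]<45);ys,xs=np.where(k)
w=np.array([onz(T,u,v,122)[:2] for u,v in zip(xs,ys)]);c=w.mean(0);print('hose',len(w),c)
print('vial',onz(T,217.7,194.8,96))
E
```

```text
hl [ 462. -131.   22.] [ 460. -112.   22.] [ 462. -131.    4.]
hr [ 424. -173.   22.] [ 420. -156.   22.] [ 422. -174.    6.]
jl [ 605. -269.   19.] [ 605. -260.   19.] [ 607. -270.   12.]
jr [ 570. -305.   19.] [ 569. -298.   19.] [ 571. -306.   13.]
piv [ 533. -233.   22.] [ 526. -213.   22.] [ 532. -236.    3.]
len 197.74021474227783 heading -43.11599978479354 grip [ 485.47419941 -191.66054556] [ 475.79493481 -182.59777877]
top [205 143   7   5  27] [207.9 145.4] onz145 [681.   40.9 148. ] depth [681.2  41.3 146.6]
top [198 168  12   6  45] [203.4 170.4] onz145 [623.9  51.8 148. ] depth [624.6  53.6 141.8]
top [196 182  12   7  58] [201.3 185.5] onz145 [589.4  56.9 148. ] depth [591.3  60.3 125.1]
side [204 224   4   3   7] [205.6 225.1] onz145 [681.   36.5 148. ] depth [678.7  38.4 149.1]
side [202 227   5   4  10] [203.7 228.6] onz145 [680.7  47.4 148. ] depth [680.5  48.5 149.1]
side [230 231   4   3   7] [231.6 232.1] onz145 [622.5  43.9 148. ] depth [621.   45.2 149.2]
side [202 237   3   4   7] [202.6 238.1] onz145 [672.   74.4 148. ] depth [684.3  52.9 126.7]
side [229 236   4   3  10] [230.5 236.8] onz145 [620.   57.5 148. ] depth [622.9  51.4 141.7]
side [225 238   3   2   5] [225.8 238.6] onz145 [627.3  64.6 148. ] depth [626.5  65.7 149.6]
hose 91 [654.5882666   44.63480281]
vial [571.0068635   24.82773871  96.        ]
```

```bash
cat > go.py <<'E'
import sys
from h import *
from scipy.spatial.transform import Rotation as Ro
def go(x,y,z,hd):
    s=r.sense(); R=np.array(s['tcp_rot']); a=np.radians(hd)
    G=np.array([[np.cos(a),np.sin(a),0],[np.sin(a),-np.cos(a),0],[0,0,-1]])
    print('t',round(s['t'],2),'at',np.round(s['eef_pos'],1),'hd',round(np.degrees(np.arctan2(R[1,0],R[0,0])),2),'open',round(s['opening'],1),'grip',round(s['grip_force'],1))
    print('rot',np.round(Ro.from_matrix(R.T@G).as_rotvec(degrees=True),2),'shift',np.round(R.T@(np.array([x,y,z])-s['eef_pos'])/1000,4))
if __name__=='__main__': go(*map(float,sys.argv[1:5]))
E
python3 go.py 481 -187 120 -43
```

```text
t 0.25 at [ 182.5 -623.6  202.2] hd 16.32 open 85.2 grip 0.0
rot [-4.000e-02  3.000e-02  5.932e+01] shift [ 0.4091 -0.3351  0.0825]
```

```bash
python3 -m crank '[[[0,0,59.3,0.409,-0.335,0.04,1],[0,0,59.3,0.409,-0.335,0.04,1],[0,0,59.3,0.409,-0.335,0.04,1],[0,0,59.3,0.409,-0.335,0.04,1],[0,0,59.3,0.409,-0.335,0.04,1],[0,0,59.3,0.409,-0.335,0.04,1],[0,0,59.3,0.409,-0.335,0.04,1],[0,0,59.3,0.409,-0.335,0.04,1]]]'; python3 go.py 481 -187 120 -43
```

```text
t: 1.05
eef_pos: [399.0, -307.7, 174.0]
tcp_rot: [[0.728, -0.685, 0.0], [-0.685, -0.728, -0.001], [0.001, 0.001, -1.0]]
wrist_force: [1.0, -0.9, -0.3]
opening: 85.3
grip_force: 0.0
t 1.05 at [ 399.  -307.7  174. ] hd -43.26 open 85.3 grip 0.0
rot [ 0.03 -0.05 -0.26] shift [-0.0231 -0.1442  0.0538]
```

```bash
python3 -m crank '[[[0,0,0,-0.023,-0.144,0.054,1],[0,0,0,-0.023,-0.144,0.054,1],[0,0,0,-0.023,-0.144,0.054,1],[0,0,0,-0.023,-0.144,0.054,1],[0,0,0,-0.023,-0.144,0.054,1],[0,0,0,-0.023,-0.144,0.054,1]]]'
python3 - <<'E'
from h import *
from go import go
go(481,-187,15,-43)
T=cam('top');S=cam('side')
P=r.sense()['eef_pos'];print(proj(T,P),proj(S,P))
c=lambda im,x,y,w,h:cv2.resize(im[y:y+h,x:x+w],(400,400),interpolation=cv2.INTER_CUBIC)
cv2.imwrite('pics/c2.png',np.hstack([c(T['image'],265,155,110,110),c(S['image'],255,150,100,100)]))
E
```

```text
t: 1.65
eef_pos: [479.5, -189.3, 120.1]
tcp_rot: [[0.731, -0.683, -0.0], [-0.683, -0.731, -0.001], [0.001, 0.001, -1.0]]
wrist_force: [0.4, -0.5, -0.5]
opening: 85.4
grip_force: 0.0
t 1.65 at [ 479.5 -189.3  120.1] hd -43.07 open 85.4 grip 0.0
rot [ 0.05 -0.03 -0.07] shift [-0.0005 -0.0028  0.1051]
[309.35933675 232.22756167] [319.4781034  187.69702854]
```

View pics/c2.png

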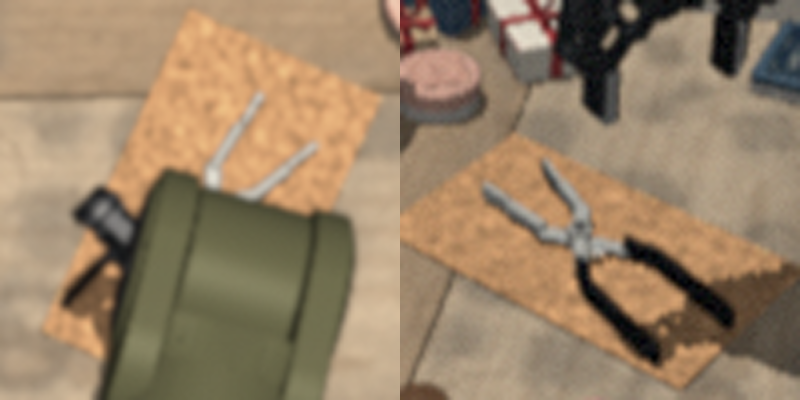

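The side view shows the open fingers above the handles at about side-crop (600,90) and (730,40). The pliers lie centred below, heading −43°. Descending.

```bash
python3 -m crank '[[[0,0,0,0,-0.003,0.05,1],[0,0,0,0,-0.003,0.09,1],[0,0,0,0,-0.003,0.112,1],[0,0,0,0,-0.003,0.12,1],[0,0,0,0,-0.003,0.12,1],[0,0,0,0,-0.003,0.12,0.82],[0,0,0,0,-0.003,0.12,0.74],[0,0,0,0,-0.003,0.12,0.74]]]' 40; python3 go.py 481 -187 0 -43
```

```text
t: 2.55
eef_pos: [483.0, -186.2, 1.3]
tcp_rot: [[0.731, -0.682, 0.002], [-0.682, -0.731, -0.001], [0.003, -0.001, -1.0]]
wrist_force: [0.5, 0.5, -0.3]
opening: 63.0
grip_force: 0.0
t 2.55 at [ 483.  -186.2    1.3] hd -43.0 open 63.0 grip 0.0
rot [-0.03 -0.15  0.  ] shift [-0.0009  0.002   0.0012]
```

```bash
python3 -m crank '[[[0,0,0,0,0,0,0.68],[0,0,0,0,0,0,0.66],[0,0,0,0,0,0,0.66],[0,0,0,0,0,0,0.66]]]' 40; python3 go.py 481 -187 0 -43
```

```text
t: 2.95
eef_pos: [482.0, -185.5, -0.1]
tcp_rot: [[0.732, -0.682, 0.0], [-0.682, -0.732, -0.0], [0.0, 0.0, -1.0]]
wrist_force: [-0.8, 0.3, 0.1]
opening: 55.9
grip_force: 0.0
t 2.95 at [ 4.820e+02 -1.855e+02 -1.000e-01] hd -42.98 open 55.9 grip 0.0
rot [ 0.   -0.    0.02] shift [ 0.0003  0.0018 -0.0001]
```

Run:
```python
from h import *
S=cam('side');T=cam('top')
P=r.sense()['eef_pos'];print(proj(S,P))
c=lambda im,x,y,w,h:cv2.resize(im[y:y+h,x:x+w],(400,400),interpolation=cv2.INTER_CUBIC)
cv2.imwrite('pics/c3.png',np.hstack([c(T['image'],265,155,110,110),c(S['image'],265,175,80,80)]))
```

```text
[315.05993204 225.97541672]
```

View pics/c3.png

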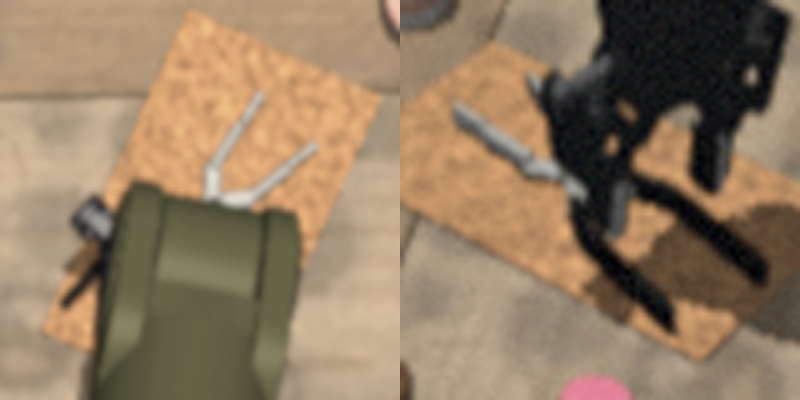

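Run:
```python
from h import *
S=cam('side')
G=np.array([482,-185.5,0]);y=np.array([.682,.732,0]);x=np.array([.732,-.682,0])
def c3(X):
    p=proj(S,X);return np.round([(p[0]-265)*5+400,(p[1]-175)*5])
for n,X in dict(tipA8=G+28*y+[0,0,8],tipA25=G+28*y+[0,0,25],handleA=G+29.5*y+[0,0,22],tipB8=G-28*y+[0,0,8],tipB25=G-28*y+[0,0,25],hB=G-29.5*y+[0,0,22]).items(): print(n,c3(X))
for a,b in((620,225),(620,215),(618,200),(712,180),(712,170),(625,270),(592,235),(745,250),(680,200),(650,185)):
    print(a,b,np.round(depthpt(S,265+(a-400)/5,175+b/5)), 'lat/along',np.round([(depthpt(S,265+(a-400)/5,175+b/5)-G)@y,(depthpt(S,265+(a-400)/5,175+b/5)-G)@x]))
```

```text
tipA8 [608. 262.]
tipA25 [610. 237.]
handleA [607. 243.]
tipB8 [693. 224.]
tipB25 [696. 199.]
hB [698. 203.]
620 225 [ 495. -155.   42.] lat/along [ 31. -11.]
620 215 [ 496. -157.   47.] lat/along [30. -9.]
618 200 [ 497. -154.   59.] lat/along [ 33. -11.]
712 180 [ 455. -203.   42.] lat/along [-31.  -8.]
712 170 [ 456. -204.   47.] lat/along [-31.  -6.]
625 270 [ 490. -147.   21.] lat/along [ 34. -21.]
592 235 [ 511. -168.   22.] lat/along [32.  9.]
745 250 [ 433. -176.   21.] lat/along [-27. -42.]
680 200 [ 471. -209.   21.] lat/along [-24.   8.]
650 185 [ 489. -220.   18.] lat/along [-21.  29.]
```

Run:
```python
from h import *
S=cam('side')
G=np.array([482,-185.5,0]);y=np.array([.682,.732,0]);x=np.array([.732,-.682,0])
for u in (307,309,311,327,328):
    print(u)
    for v in range(205,234,2):
        p=depthpt(S,u,v);print('  ',v,S['image'][v,u],'lat %.0f along %.0f z %.0f'%((p-G)@y,(p-G)@x,p[2]))
```

```text
307
   205 [ 58  82 107] lat 37 along -6 z 89
   207 [30 28 24] lat 39 along -9 z 86
   209 [24 22 22] lat 40 along -12 z 82
   211 [29 30 26] lat 40 along -13 z 77
   213 [48 48 47] lat 34 along -6 z 63
   215 [50 51 51] lat 35 along -7 z 58
   217 [54 55 54] lat 34 along -7 z 50
   219 [63 63 62] lat 33 along -6 z 43
   221 [76 76 81] lat 36 along -9 z 40
   223 [ 73  94 120] lat 29 along -2 z 25
   225 [28 39 53] lat 33 along -7 z 24
   227 [6 9 0] lat 34 along -9 z 19
   229 [20 18 15] lat 34 along -9 z 13
   231 [23 40 54] lat 34 along -10 z 7
   233 [36 58 78] lat 38 along -15 z 5
309
   205 [25 21 19] lat 36 along -13 z 93
   207 [20 17 12] lat 32 along -9 z 83
   209 [32 30 30] lat 35 along -13 z 81
   211 [51 50 53] lat 32 along -9 z 70
   213 [81 82 81] lat 32 along -10 z 65
   215 [78 80 81] lat 32 along -11 z 59
   217 [79 82 84] lat 30 along -10 z 51
   219 [75 83 88] lat 31 along -11 z 46
   221 [ 77  92 107] lat 31 along -11 z 39
   223 [102 143 189] lat 11 along 12 z 7
   225 [ 87 121 160] lat 26 along -7 z 20
   227 [29 41 53] lat 32 along -15 z 23
   229 [6 1 0] lat
[... 1240 characters left out ...]
32 z 7
   231 [47 69 90] lat -10 along -37 z 5
   233 [48 69 90] lat -5 along -43 z 5
328
   205 [40 39 40] lat -28 along -11 z 65
   207 [42 39 43] lat -29 along -10 z 57
   209 [45 46 45] lat -30 along -11 z 51
   211 [61 60 63] lat -31 along -10 z 43
   213 [ 72  91 116] lat -58 along 18 z 6
   215 [103 146 193] lat -54 along 14 z 3
   217 [100 143 189] lat -48 along 5 z 5
   219 [35 49 68] lat -26 along -18 z 25
   221 [ 8 10  9] lat -27 along -18 z 17
   223 [14 14 12] lat -25 along -21 z 14
   225 [30 39 53] lat -28 along -19 z 4
   227 [48 67 88] lat -20 along -28 z 7
   229 [54 75 99] lat -17 along -33 z 5
   231 [52 71 93] lat -12 along -39 z 6
   233 [55 76 98] lat -7 along -45 z 6
```

The depth profile shows mat between the fingertips (z≈37) and the handles (z≈22). The fingers are laterally centred but about 30 mm too high, so the real tips are well above the reported TCP. I'll reopen, descend a further 30 mm while watching the force, then close.

```bash
python3 -m crank '[[[0,0,0,0,0,0,1],[0,0,0,0,0,0,1],[0,0,0,0,0,0,1],[0,0,0,0,0,0.01,1],[0,0,0,0,0,0.02,1],[0,0,0,0,0,0.02,1]]]' 40; python3 go.py 482 -185.5 -30 -43
```

```text
t: 3.75
eef_pos: [480.2, -184.9, -22.2]
tcp_rot: [[0.732, -0.682, -0.003], [-0.682, -0.732, 0.002], [-0.004, 0.001, -1.0]]
wrist_force: [0.3, 0.9, 0.1]
opening: 85.4
grip_force: 0.0
t 3.75 at [ 480.2 -184.9  -22.2] hd -42.98 open 85.4 grip 0.0
rot [0.07 0.21 0.02] shift [ 0.0017 -0.0008  0.0078]
```

```bash
python3 -m crank '[[[0,0,0,0,0,0.004,1],[0,0,0,0,0,0.008,1],[0,0,0,0,0,0.008,0.85],[0,0,0,0,0,0.008,0.75],[0,0,0,0,0,0.008,0.68],[0,0,0,0,0,0.008,0.68]]]' 40
python3 - <<'E'
from h import *
from go import go
go(482,-185.5,-30,-43)
S=cam('side')
G=np.array([482,-185.5,0]);y=np.array([.682,.732,0]);x=np.array([.732,-.682,0])
for u in (307,309,327,328):
    for v in range(213,233,2):
        p=depthpt(S,u,v);print(u,v,S['image'][v,u],'lat %.0f along %.0f z %.0f'%((p-G)@y,(p-G)@x,p[2]))
E
```

```text
t: 4.35
eef_pos: [483.0, -185.6, -26.5]
tcp_rot: [[0.732, -0.682, 0.001], [-0.682, -0.732, -0.001], [0.002, -0.0, -1.0]]
wrist_force: [-2.8, 2.3, 9.6]
opening: 58.2
grip_force: 14.3
t 4.35 at [ 483.  -185.6  -26.5] hd -42.96 open 58.2 grip 14.3
rot [-0.01 -0.09  0.04] shift [-0.0008  0.0006  0.0035]
307 213 [35 36 40] lat 36 along -8 z 65
307 215 [15 13 10] lat 38 along -11 z 62
307 217 [24 22 21] lat 38 along -11 z 56
307 219 [37 31 33] lat 38 along -12 z 49
307 221 [72 72 71] lat 37 along -11 z 42
307 223 [77 79 78] lat 34 along -8 z 32
307 225 [78 79 79] lat 35 along -10 z 27
307 227 [80 82 82] lat 35 along -10 z 21
307 229 [78 80 84] lat 34 along -9 z 12
307 231 [54 75 94] lat 33 along -8 z 4
309 213 [18 15  8] lat 33 along -11 z 66
309 215 [28 37 44] lat 31 along -10 z 58
309 217 [ 57  78 103] lat 32 along -11 z 53
309 219 [ 63  84 110] lat 30 along -9 z 44
309 221 [ 79 104 132] lat 29 along -9 z 37
309 223 [ 72  95 122] lat 22 along -1 z 21
309 225 [38 43 47] lat 27 along -8 z 22
309 227 [33 33 31] lat 31 along -13 z 20
309 229 [22 27 26] lat 27 along -9 z 9
309 231 [32 49 68] lat 30 along -13 z 7
327 213 [36 36 37] lat -29 along -9 z 37
327 215 [41 42 42] lat -30 along -8 z 29
327 217 [44 43 42] lat -29 along -11 z 25
327 219 [39 36 36] lat -26 along -15 z 23
327 221 [20 19 15] lat -20 along -22 z 23
327 223 [1 2 1] lat -20 along -22 z 17
327 225 [14 17 21] lat -21 along -22 z 9
327 227 [41 57 78] lat -19 along -25 z 6
327 229 [54 73 98] lat -13 along -33 z 7
327 231 [52 72 92] lat -9 along -37 z 6
328 213 [65 62 63] lat -32 along -10 z 36
328 215 [71 70 69] lat -34 along -8 z 27
328 217 [76 80 83] lat -33 along -10 z 22
328 219 [63 69 74] lat -34 along -10 z 15
328 221 [25 25 28] lat -22 along -23 z 23
328 223 [17 15 11] lat -22 along -24 z 17
328 225 [ 6  7 13] lat -21 along -26 z 12
328 227 [36 44 58] lat -22 along -26 z 5
328 229 [ 53  76 100] lat -17 along -32 z 5
328 231 [49 69 93] lat -12 along -38 z 5
```

```bash
python3 -m crank '[[[0,0,0,0,0,-0.004,0.68],[0,0,0,0,0,-0.02,0.68],[0,0,0,0,0,-0.06,0.68],[0,0,0,0,0,-0.11,0.68],[0,0,0,0,0,-0.15,0.68],[0,0,0,0,0,-0.175,0.68],[0,0,0,0,0,-0.175,0.68],[0,0,0,0,0,-0.175,0.68]]]' 40; python3 go.py 482 -185.5 140 -43
```

```text
t: 5.2
eef_pos: [481.6, -185.6, 146.5]
tcp_rot: [[0.732, -0.682, -0.0], [-0.682, -0.732, -0.0], [0.0, 0.0, -1.0]]
wrist_force: [-0.1, -0.3, -2.7]
opening: 58.0
grip_force: 10.6
t 5.2 at [ 481.6 -185.6  146.5] hd -42.99 open 58.0 grip 10.6
rot [ 0.02 -0.    0.01] shift [ 0.0002 -0.0003  0.0065]
```

```bash
cat > look.py <<'E'
from h import *
def cloud(f):
    v,u=np.mgrid[0:420,0:560]; z=f['z_map'].astype(float); c=np.stack([(u-f['cx'])/f['f']*z,(v-f['cy'])/f['f']*z,z],-1)
    return ((c-f['t'])@f['R'])[z>0]
def jaws(f):
    s=r.sense(); R=np.array(s['tcp_rot']); P=(cloud(f)-s['eef_pos'])@R   # tool frame
    m=(P[:,0]>100)&(P[:,0]<175)&(abs(P[:,1])<45)&(P[:,2]>-70)&(P[:,2]<0); Q=P[m]
    for sg in(1,-1):
        q=Q[Q[:,1]*sg>0]
        if len(q)>3: print('jaw',sg,len(q),'tip x %.1f'%np.percentile(q[:,0],97),'med',np.round(np.median(q,0),1),'top(tool z)',np.round(np.percentile(q[:,2],[10,50,90]),1),'y tip',np.round(np.median(q[q[:,0]>q[:,0].max()-20,1]),1))
    return Q
E
python3 - <<'E'
from look import *
T=cam('top');S=cam('side')
for n,f in(('top',T),('side',S)): print(n); jaws(f)
C=cloud(T)
m=(abs(C[:,2]-16)<4)&(C[:,0]>500)&(C[:,0]<880)&(C[:,1]>-60)&(C[:,1]<160)
print('board',m.sum(),cv2.minAreaRect(C[m][:,:2].astype(np.float32)))
for n,f in(('top',T),('side',S)):
    C=cloud(f);m=(C[:,2]>138)&(C[:,2]<156)&(np.hypot(C[:,0]-623,C[:,1]-53)<25);Q=C[m]
    print(n,'ears',np.round(Q[np.argsort(Q[:,1])]).tolist())
E
```

```text
top
jaw 1 78 tip x 151.0 med [122.3  19.2 -47.8] top(tool z) [-51.  -47.8 -44.7] y tip 20.4
jaw -1 79 tip x 150.0 med [123.  -18.4 -48.1] top(tool z) [-50.6 -48.1 -45. ] y tip -19.9
side
jaw 1 31 tip x 151.1 med [138.8  17.1 -43.3] top(tool z) [-47.2 -43.3 -37.7] y tip 17.7
jaw -1 67 tip x 149.6 med [124.3 -21.4 -44.1] top(tool z) [-47.1 -44.1 -38.1] y tip -23.0
board 2118 ((688.4225463867188, 57.21128845214844), (155.8523712158203, 284.5799255371094), 78.24942779541016)
top ears [[625.0, 40.0, 142.0], [621.0, 40.0, 139.0], [624.0, 41.0, 151.0], [618.0, 41.0, 150.0], [627.0, 41.0, 148.0], [620.0, 41.0, 148.0], [616.0, 41.0, 147.0], [623.0, 42.0, 145.0], [617.0, 43.0, 155.0], [624.0, 43.0, 152.0], [622.0, 43.0, 148.0], [620.0, 44.0, 148.0], [620.0, 46.0, 149.0], [623.0, 46.0, 146.0], [625.0, 46.0, 145.0], [619.0, 47.0, 139.0], [625.0, 49.0, 143.0], [621.0, 49.0, 142.0], [623.0, 49.0, 141.0], [619.0, 49.0, 139.0], [626.0, 51.0, 140.0], [623.0, 51.0, 140.0], [621.0, 51.0, 139.0], [625.0, 53.0, 142.0], [621.0, 56.0, 141.0], [628.0, 56.0, 139.0], [626.0, 56.0, 139.0], [626.0, 58.0, 139.0]
[... 1094 characters left out ...]
1.0, 54.0, 141.0], [622.0, 58.0, 140.0], [630.0, 62.0, 150.0], [623.0, 63.0, 149.0], [632.0, 64.0, 142.0], [621.0, 64.0, 142.0], [625.0, 64.0, 150.0], [625.0, 65.0, 148.0], [629.0, 65.0, 147.0], [629.0, 65.0, 142.0], [629.0, 65.0, 150.0], [631.0, 65.0, 150.0], [631.0, 66.0, 147.0], [621.0, 66.0, 141.0], [622.0, 66.0, 149.0], [631.0, 66.0, 142.0], [624.0, 66.0, 146.0], [626.0, 66.0, 151.0], [625.0, 66.0, 141.0], [626.0, 66.0, 149.0], [621.0, 66.0, 139.0], [628.0, 67.0, 146.0], [626.0, 67.0, 146.0], [627.0, 67.0, 138.0], [622.0, 67.0, 148.0], [622.0, 68.0, 140.0], [622.0, 68.0, 143.0], [624.0, 68.0, 145.0], [626.0, 68.0, 145.0], [622.0, 68.0, 146.0], [628.0, 68.0, 142.0], [626.0, 68.0, 143.0]]
```

```bash
python3 go.py 489.4 82.2 146 -11.75
```

```text
t 5.3 at [ 480.6 -185.1  144.9] hd -42.98 open 58.2 grip 10.6
rot [ 2.000e-02  2.000e-01 -3.123e+01] shift [-0.1758 -0.2016 -0.0008]
```

```bash
python3 -m crank '[[[0,0,-4,-0.022,-0.025,0,0.68],[0,0,-8,-0.05,-0.058,0,0.68],[0,0,-14,-0.082,-0.094,0,0.68],[0,0,-20,-0.114,-0.131,0,0.68],[0,0,-26,-0.145,-0.166,0,0.68],[0,0,-29.5,-0.166,-0.19,0,0.68],[0,0,-31.2,-0.176,-0.202,0,0.68],[0,0,-31.2,-0.176,-0.202,0,0.68]]]'
python3 - <<'E'
from look import *
from go import go
go(489.4,82.2,102,-11.75)
for n in('top','side'): print(n); jaws(cam(n))
go(489.4,82.2,102,-11.75)
E
```

```text
t: 6.1
eef_pos: [490.0, 84.4, 145.6]
tcp_rot: [[0.98, -0.2, -0.002], [-0.2, -0.98, 0.001], [-0.002, -0.0, -1.0]]
wrist_force: [0.5, -1.2, -1.5]
opening: 58.2
grip_force: 10.6
t 6.1 at [490.   84.4 145.6] hd -11.54 open 58.2 grip 10.6
rot [-0.02  0.14  0.21] shift [0.     0.0023 0.0436]
top
jaw 1 79 tip x 148.2 med [121.9  17.8 -45.3] top(tool z) [-48.3 -45.3 -41.1] y tip 18.7
jaw -1 91 tip x 148.5 med [125.  -19.5 -44.6] top(tool z) [-48.2 -44.6  -6.9] y tip -20.2
side
jaw 1 136 tip x 149.3 med [124.9  14.5 -42.8] top(tool z) [-46.  -42.8 -36.2] y tip 15.9
jaw -1 163 tip x 149.1 med [127.5 -22.9 -42.2] top(tool z) [-45.8 -42.2 -34.2] y tip -23.6
t 6.2 at [490.5  80.5 145.8] hd -11.9 open 58.1 grip 10.6
rot [ 0.08  0.1  -0.15] shift [-0.0014 -0.0015  0.0438]
```

```bash
python3 -m crank '[[[0,0,0,-0.001,0.001,0.008,0.68],[0,0,0,-0.001,0.001,0.018,0.68],[0,0,0,-0.001,0.001,0.026,0.68],[0,0,0,-0.001,0.001,0.034,0.68],[0,0,0,-0.001,0.001,0.04,0.68],[0,0,0,-0.001,0.001,0.043,0.68],[0,0,0,-0.001,0.001,0.043,0.68]]]'
python3 - <<'E'
from look import *
from go import go
go(489,81.7,102,-11.75)
T=cam('top');S=cam('side')
for n,f in(('top',T),('side',S)): print(n); jaws(f)
c=lambda im,x,y,w,h:cv2.resize(im[y:y+h,x:x+w],(400,400),interpolation=cv2.INTER_CUBIC)
cv2.imwrite('pics/c4.png',np.hstack([c(T['image'],170,130,70,70),c(S['image'],200,205,70,70)]))
E
```

```text
t: 6.9
eef_pos: [489.5, 81.5, 103.3]
tcp_rot: [[0.979, -0.204, -0.001], [-0.204, -0.979, 0.0], [-0.001, 0.0, -1.0]]
wrist_force: [-0.4, -0.1, -1.7]
opening: 58.1
grip_force: 10.6
t 6.9 at [489.5  81.5 103.3] hd -11.77 open 58.1 grip 10.6
rot [ 0.01  0.04 -0.02] shift [-0.0005 -0.0001  0.0013]
top
jaw 1 240 tip x 171.5 med [132.7   8.6 -23.7] top(tool z) [-45.8 -23.7 -16.8] y tip 5.3
jaw -1 206 tip x 169.8 med [131.2  -7.8 -27.4] top(tool z) [-46.1 -27.4 -17.8] y tip -4.0
side
jaw 1 194 tip x 163.6 med [132.6  14.4 -40.6] top(tool z) [-45.5 -40.6 -21.9] y tip 4.2
jaw -1 352 tip x 172.3 med [132.2 -14.  -21.6] top(tool z) [-45.3 -21.6 -10.2] y tip -8.5
```

View pics/c4.png

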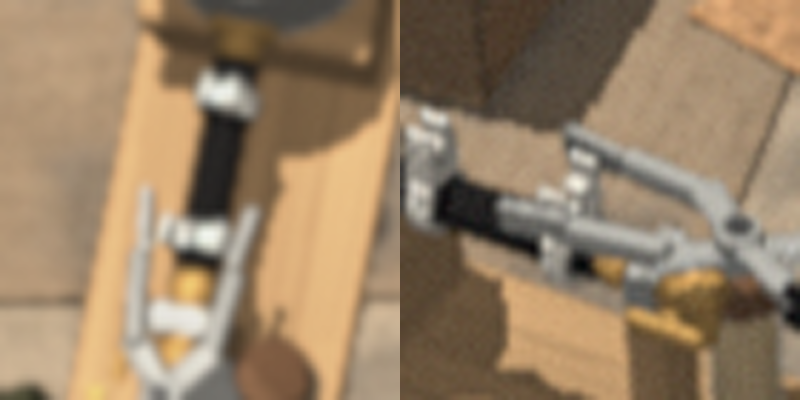

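The top crop shows the jaws at columns 145 and 245, straddling the clip ears at 165–227 and centred on them. The side crop shows the near jaw across the ear just below its top. Squeezing in steps.

```bash
python3 -m crank '[[[0,0,0,0,0,0,0.62],[0,0,0,0,0,-0.001,0.58],[0,0,0,0,0,-0.001,0.56],[0,0,0,0,0,-0.002,0.54],[0,0,0,0,0,-0.002,0.54]]]' 50; python3 go.py 489 81.7 102 -11.75
```

```text
t: 7.5
eef_pos: [489.3, 81.6, 105.8]
tcp_rot: [[0.979, -0.204, -0.001], [-0.204, -0.979, -0.0], [-0.001, 0.0, -1.0]]
wrist_force: [-1.8, 0.3, -1.5]
opening: 46.7
grip_force: 16.4
t 7.5 at [489.3  81.6 105.8] hd -11.77 open 46.7 grip 16.4
rot [ 0.01  0.05 -0.02] shift [-0.0003  0.      0.0038]
```

```bash
python3 -m crank '[[[0,0,0,0,0,0,0.52],[0,0,0,0,0,0,0.5],[0,0,0,0,0,0,0.48],[0,0,0,0,0,0,0.46],[0,0,0,0,0,0,0.46],[0,0,0,0,0,0,0.46],[0,0,0,0,0,0,0.46]]]' 60; python3 go.py 489 81.7 102 -11.75
```

```text
t: 8.2
eef_pos: [489.7, 81.5, 105.8]
tcp_rot: [[0.979, -0.204, -0.0], [-0.204, -0.979, -0.0], [-0.0, 0.0, -1.0]]
wrist_force: [-2.4, 1.3, -1.8]
opening: 39.4
grip_force: 23.4
t 8.2 at [489.7  81.5 105.8] hd -11.77 open 39.4 grip 23.4
rot [ 0.    0.01 -0.02] shift [-0.0007 -0.      0.0038]
```

```bash
python3 -m crank '[[[0,0,0,0,0,0,0.45],[0,0,0,0,0,0,0.45],[0,0,0,0,0,0,0.45],[0,0,0,0,0,0,0.55],[0,0,0,0,0,0.001,0.62],[0,0,0,0,0,0.002,0.68],[0,0,0,0,0,0.002,0.68],[0,0,0,0,0,0.002,0.68]]]' 60
python3 - <<'E'
from look import *
from go import go
go(489,81.7,146,-11.75)
T=cam('top');S=cam('side')
c=lambda im,x,y,w,h:cv2.resize(im[y:y+h,x:x+w],(400,400),interpolation=cv2.INTER_CUBIC)
cv2.imwrite('pics/c5.png',np.hstack([c(T['image'],170,130,70,70),c(S['image'],200,205,70,70)]))
E
```

```text
t: 9.0
eef_pos: [489.9, 81.3, 103.8]
tcp_rot: [[0.979, -0.204, 0.0], [-0.204, -0.979, -0.0], [0.0, 0.0, -1.0]]
wrist_force: [0.5, -0.1, -1.5]
opening: 57.9
grip_force: 10.7
t 9.0 at [489.9  81.3 103.8] hd -11.79 open 57.9 grip 10.7
rot [ 0.   -0.02 -0.04] shift [-0.001  -0.0002 -0.0422]
```

View pics/c5.png

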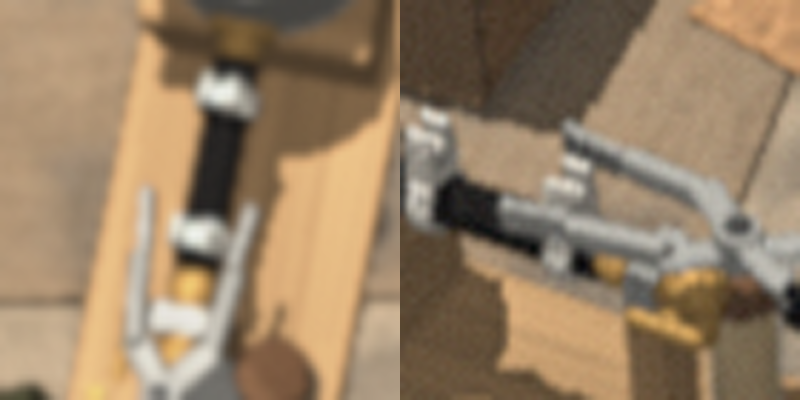

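The ears are now close together (top crop 172–225, like the rear clip's 198–255) and stay so with the jaws open, so the clip is latched. Raising and going back to the mat.

```bash
python3 -m crank '[[[0,0,0,0,0,-0.015,0.68],[0,0,0,0,0,-0.04,0.68],[0,0,0,0,0,-0.05,0.68],[0,0,0,0,0,-0.05,0.68],[0,0,0,0,0,-0.05,0.68]]]'; python3 go.py 482 -186 153 -43
```

```text
t: 9.6
eef_pos: [489.4, 81.3, 153.2]
tcp_rot: [[0.979, -0.204, -0.001], [-0.204, -0.979, -0.0], [-0.0, 0.0, -1.0]]
wrist_force: [-0.3, -1.1, -2.3]
opening: 58.1
grip_force: 10.7
t 9.6 at [489.4  81.3 153.2] hd -11.78 open 58.1 grip 10.7
rot [3.000e-02 2.000e-02 3.122e+01] shift [0.0473 0.2632 0.0003]
```

```bash
python3 -m crank '[[[0,0,4,0.006,0.032,0,0.68],[0,0,10,0.014,0.078,0,0.68],[0,0,16,0.022,0.125,0,0.68],[0,0,22,0.03,0.172,0,0.68],[0,0,27,0.038,0.215,0,0.68],[0,0,30,0.044,0.245,0,0.68],[0,0,31.2,0.047,0.263,0,0.68],[0,0,31.2,0.047,0.263,0,0.68]]]'; python3 -m crank '[[[0,0,0,0,0,0.03,0.68],[0,0,0,0,0,0.075,0.68],[0,0,0,0,0,0.12,0.68],[0,0,0,0,0,0.15,0.68],[0,0,0,0,0,0.165,0.68],[0,0,0,0,0,0.168,0.68],[0,0,0,0,0,0.168,0.68]]]'
python3 - <<'E'
from look import *
from go import go
go(482,-186,-26,-43)
for n in('top','side'): print(n); jaws(cam(n))
go(482,-186,-26,-43)
E
```

```text
t: 10.4
eef_pos: [481.5, -187.6, 153.0]
tcp_rot: [[0.729, -0.684, -0.001], [-0.684, -0.729, 0.001], [-0.001, 0.0, -1.0]]
wrist_force: [-0.4, 0.5, -1.5]
opening: 58.2
grip_force: 10.7
t: 11.1
eef_pos: [483.2, -184.8, -13.4]
tcp_rot: [[0.733, -0.681, 0.001], [-0.681, -0.733, 0.0], [0.001, -0.001, -1.0]]
wrist_force: [0.6, 0.3, -1.0]
opening: 58.1
grip_force: 10.7
t 11.1 at [ 483.2 -184.8  -13.4] hd -42.89 open 58.1 grip 10.7
rot [-0.05 -0.04  0.11] shift [-0.      0.0017  0.0126]
top
jaw 1 507 tip x 172.8 med [137.1  21.  -18. ] top(tool z) [-38.3 -18.  -14.5] y tip 21.7
jaw -1 510 tip x 172.5 med [137.3 -22.7 -17.7] top(tool z) [-39.7 -17.7 -14. ] y tip -22.9
side
jaw 1 119 tip x 173.7 med [146.6  17.  -17.7] top(tool z) [-45.7 -17.7 -16.1] y tip 19.7
jaw -1 275 tip x 172.7 med [131.5 -23.1 -17.4] top(tool z) [-44.2 -17.4 -15.4] y tip -26.9
t 11.2 at [ 483.9 -185.8  -12.3] hd -42.94 open 58.3 grip 10.7
rot [-0.07 -0.18  0.06] shift [-0.0013  0.0015  0.0137]
```

Step down about 13 mm in small increments until there is contact.

```bash
python3 -m crank '[[[0,0,0,0,0,0.005,0.68],[0,0,0,0,0,0.009,0.68],[0,0,0,0,0,0.011,0.68],[0,0,0,0,0,0.012,0.68],[0,0,0,0,0,0.012,0.68]]]'
```

```text
t: 11.7
eef_pos: [482.0, -185.6, -26.2]
tcp_rot: [[0.731, -0.682, -0.0], [-0.682, -0.731, -0.0], [-0.0, 0.0, -1.0]]
wrist_force: [-0.4, 1.1, -1.9]
opening: 58.0
grip_force: 10.7
```

```bash
python3 -m crank '[[[0,0,0,0,0,0.001,0.68],[0,0,0,0,0,0.002,0.68],[0,0,0,0,0,0.002,0.68]]]'
```

```text
t: 12.0
eef_pos: [482.2, -185.7, -26.5]
tcp_rot: [[0.731, -0.682, -0.001], [-0.682, -0.731, -0.001], [0.0, 0.001, -1.0]]
wrist_force: [-5.6, 1.9, 12.2]
opening: 57.8
grip_force: 11.6
```

Contact. Back off 1 mm, open, then rise.

```bash
python3 -m crank '[[[0,0,0,0,0,-0.001,0.72],[0,0,0,0,0,-0.001,0.78],[0,0,0,0,0,-0.001,0.85],[0,0,0,0,0,-0.001,1],[0,0,0,0,0,-0.001,1],[0,0,0,0,0,-0.001,1],[0,0,0,0,0,-0.001,1]]]'; python3 -m crank '[[[0,0,0,0,0,-0.01,1],[0,0,0,0,0,-0.03,1],[0,0,0,0,0,-0.07,1],[0,0,0,0,0,-0.12,1],[0,0,0,0,0,-0.17,1],[0,0,0,0,0,-0.18,1],[0,0,0,0,0,-0.18,1],[0,0,0,0,0,-0.18,1]]]'
python3 - <<'E'
from look import *
T=cam('top');S=cam('side')
c=lambda im,x,y,w,h:cv2.resize(im[y:y+h,x:x+w],(400,400),interpolation=cv2.INTER_CUBIC)
cv2.imwrite('pics/c6.png',np.hstack([c(S['image'],255,160,100,100),c(S['image'],190,205,100,100)]))
E
```

```text
t: 12.7
eef_pos: [482.1, -185.6, -27.2]
tcp_rot: [[0.732, -0.682, 0.0], [-0.682, -0.732, -0.0], [0.0, 0.0, -1.0]]
wrist_force: [0.1, -0.5, 0.1]
opening: 85.3
grip_force: 0.0
t: 13.5
eef_pos: [481.3, -185.4, 152.0]
tcp_rot: [[0.732, -0.682, -0.001], [-0.682, -0.732, 0.0], [-0.001, 0.001, -1.0]]
wrist_force: [-1.2, -1.0, -0.5]
opening: 85.7
grip_force: 0.0
```

View pics/c6.png

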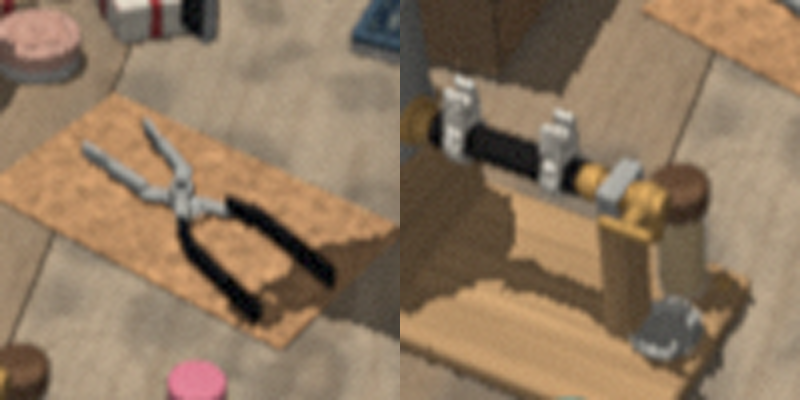

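The left crop shows the pliers flat and open on the mat at about (200,210). In the right crop the front clip (558,150) is shut like the rear one (460,115), and the vial (685,235) is upright. Handing in.

```bash
python3 -c "
from station import r
print(r.job_done())"
```

```text
the job is handed in; nothing more can be done
None
```

I closed the front clip with the pliers and it held once the jaws opened; the pliers lie flat, open and released on the cork mat, the vial is upright, and I handed the job in at about 13.6 s (no verdict was returned).

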